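# Seat the burner cup in the teapot warmer

## Robot

A 6-joint arm with a two-finger parallel gripper is mounted at the origin on a cart in front of the work surface, level with it; the furniture and walls round the work are solid. World frame = base frame: x ahead of the robot, y to its left, z up, the work surface at z = 0. Lengths are in m, angles in rad, forces in N, time in s.
With the tool pointing down it reaches from about 0.25 to 0.775 m from the base axis. Payload 4 kg.
Tool frame: the origin (TCP) lies on the front face of the gripper's body, between the roots of the fingers; the fingertips stand bot.tips_ahead ahead of it and the grasp point (between the pads) lies 78 mm ahead of it (bot.tips_ahead is the distance from the TCP to the fingertips, in m); z points along the fingers, y is the line along which they close (so a half turn about z gives the same grasp; the last joint's range is limited). The gripper opens to 94 mm and grips with 3 to 60 N. Pads are 16 mm wide; open, the fingers measure 119 mm over their backs; the gripper's body (75 mm by 177 mm) begins 78 mm behind the grasp point.
Start: joints at [1.175, 0.087, 1.371, -0, 1.684, -0.103], TCP at [0.159, 0.527, 0.303] pointing down, gripper open.
Joint ranges: [-3.1, 3.1], [-0.76, 2.03], [0.27, 2.55], [-1.08, 4.22], [0.17, 2.65], [-2.57, 2.57]. Speed limits (rad/s): [2.79, 2.79, 3.14, 3.14, 3.14, 3.14].

## Interface

Orientations are given as a 3x3 rotation matrix whose columns are the frame's x, y, z axes.
In Python, from workcell import bot, vision gives the robot as it stands.
- The arm moves only by the tool send_rows, never from a script. Its argument "moves" is a list that holds one entry, the list of rows, each a list of 7 numbers: the turn, a rotation vector about the tool's x, y, z scaled (see below), then the shift along the tool's x, y, z scaled (see below), then the opening, from 0 (shut) to 1 (fully open). A call has 1 to 20 rows; each row is the pose to reach, as a shift and turn from the pose commanded when the call began, along the tool's axes at that moment; what a row does not reach only later rows make up. The controller multiplies each number of a shift by 200 mm and each number of a turn by 60 degrees. A row lasts 1/8 s, in which the tool goes at most 62.5 mm and 10.7 degrees, less where a joint would pass 70% of its speed; a pose out of reach is approached as far as the arm can. A call with a number of a shift or a turn outside -1 to 1 is refused whole. A call with a gripper value outside its range is refused whole. The fingers move at their own pace and stop on an object; "force" is the grip in N (left out, the last holds). Time passes only in rows, so rows that repeat a pose let the fingers close. It gives the time, the measured TCP pose, the force, the opening and the grip force at its end, in the units of the state.
- bot.read_state(): the state, without advancing time (a new reading comes with each control period).
- vision.grab_frame(name): name is "scene" or "side" or "wrist"; returns a dict with "image" (384x512x3 uint8, red, green, blue), "fx", "fy", "cx", "cy" (pixels), "k1" (the pictures are not rectified: a ray, as slopes to the right and down, at radius r is drawn at 1 + k1 r^2 times it, then the intrinsics apply), "R" (3x3) and "t" (3): a world point X has camera coordinates R X + t; the wrist camera has in their place "T_tool_cam" (4x4, takes a point from camera to tool coordinates, whose origin is the TCP and whose axes are the flange's). Camera axes: x right, y down, z forward; pixel columns grow to the right and rows downward; lengths in m; the calibration is good to about 2 mm. A picture is of the moment at which its call begins: read the wrist's pose just before it. There is no depth.
- bot.finish_job(): hands the job in; it is judged then, once.
The state is a dict: "time": time; "joints": joint angles; "joint_vel": joint speeds; "joint_torque": joint torques, N m; "ee_pos": TCP position; "eef_rot": TCP orientation; "force": force on the tool from outside, world axes, zero at the start; "torque": the same for the moment, N m; "gripper_width": finger opening in m; "finger_force": force on a finger pad.
Only numpy, scipy, OpenCV 4.12 (cv2) and the standard library are available. Lean on these libraries where they do the work, as an engineer would, in place of code of your own. Each camera call takes 0.05 s, during which the arm holds its last target. There are 200 camera calls.

## Task

Stand the small steel burner cup with its candle upright on the open front of the teapot warmer's tray, clear of the hood, and let go of it. Then nudge it along between the guides, in at the hood, until it drops into its round seat, and leave it there, flat on the seat. Do it gently: never ram the cup, do not shove the warmer out of place, and leave the salt shaker, lemon and jam jar alone.

Things in the scene. Friction and masses are not known exactly. Their poses are not given: they have to be found in the camera images.
- cup_centre (a point): Centre (half-way up) of the burner cup: a plain, smooth steel cup with straight sides, 50 mm across, 30 mm high, with a white tea light fixed in it, loose on the worktop, 0.15 to 0.3 kg. Its underside is 15 mm below this point; z points up.
- warmer: Loose teapot warmer of dark metal, about 1.9 kg, on the worktop; it slides if pushed with more than 8 to 15 N. Origin: on the worktop, on the centre line, under the hood's front edge; +x points in under the hood (the way to nudge), y across, z up. The x and z of the next entries are in this frame. Its tray, 96 mm wide, upper face at z = 18 mm, runs from x = -122 mm (18 mm either way) to the back.
- hood_front (a point): Middle of the upper front edge of the warmer's hood (x = 0, z = 62 mm). The hood is a box 114 mm wide that reaches from here to x = 68 mm, open only at its front; roof underside z = 56 mm, top 62 mm, with small rests on it to 66 mm. The tray in front of it is open to above.
- guide_mouth (a point): Point on the tray's upper face, on the centre line at x = -75 mm, half-way between the guides; a cup set here stands flat, clear of the seat. Two low guides (tops at z = 23 mm) stand on the tray: 80 mm apart (inside) at x = -115 mm, converging evenly to 53 mm at x = -25 mm, then parallel to the back.
- seat_mean (a point): Mean place of the seat at tray height (x = 6 mm). The seat is a round well on the centre line, 55 mm across, 7 mm deep. The tray is adjustable: the seat's true centre is up to 18 mm before or behind this point along x, not measured. A cup nudged along drops in, then stops hard at the well's far wall. Cup centre: z = 33 mm on the tray, 26 mm seated. The seated cup still sticks out 1 to 37 mm before the hood.
- salt_shaker: Bystander: salt shaker, 44 mm across, 90 mm high; origin at its underside.
- lemon: Bystander: lemon, 75 x 58 x 59 mm; origin at its underside.
- jam_jar: Bystander: jam jar, 65 mm across, 96 mm high; origin at its underside.
Things that resemble listed ones, but are neither listed nor needed, are in the scene too. Of the things that look like the part that bears cup_centre, the smallest one is meant.

How it is judged:
By the outcome, as a careful person would: the job done as asked, in the order asked, and still so for the second after the job is handed in, with the robot touching nothing.
It also fails if it takes over 54 s, if anything falls off the work surface, if the arm or the gripper's body presses on something with over 40 N, if the wrist force passes 120 N, or if a joint passes its speed limit or range.

## Working session

There is one attempt and no reset: what is moved stays moved. The work goes in short steps, Python scripts to look and compute and a tool call to move; the robot and the scene stay as the last step left them, time stands still between calls to the robot, and variables do not carry over. Pictures are saved under pics/ and viewed, at most 10 in all, crops included, and the job is handed in when it is done.

Besides the shell and the picture viewer there is one more tool, called after ">>>" as a command line: name --argument value ..., lists and objects as JSON in quotes. send_rows: Moves the arm, as the interface text tells. Its arguments: {"type":"object","properties":{"moves":{"type":"array"},"force":{"type":"number"}},"required":["moves"]}

```bash
mkdir -p pics; ls
python3 - <<'E'
from workcell import bot, vision
import cv2, numpy as np
s=bot.read_state(); print(s, bot.tips_ahead)
ims=[]
for n in ("scene","side"):
    f=vision.grab_frame(n); cv2.imwrite(f"pics/{n}0.png",f["image"][:,:,::-1]); print(n,{k:v for k,v in f.items() if k!="image"})
    np.save(f"pics/{n}0.npy",f,allow_pickle=True)
E
```

```text
pics
{'time': 0.0, 'joints': array([ 1.17492577e+00,  8.79350867e-02,  1.37222450e+00, -9.89986355e-06,
        1.68356738e+00, -1.03091959e-01]), 'joint_vel': array([ 0.00111147,  0.00090544, -0.00037556,  0.00091169, -0.00139186,
        0.00088008]), 'joint_torque': array([ 3.97189960e-04, -3.40175271e+01, -3.02432477e+01,  7.18603539e-02,
        3.26584722e-02, -1.86419079e-04]), 'ee_pos': array([0.15861422, 0.52629309, 0.30152991]), 'eef_rot': array([[-9.57445228e-01,  2.88613881e-01, -8.13940785e-04],
       [ 2.88614952e-01,  9.57443218e-01, -1.97304400e-03],
       [ 2.09854198e-04, -2.12399705e-03, -9.99997722e-01]]), 'force': array([ 0.40787252, -0.06896186,  1.00773161]), 'torque': array([ 0.00741461, -0.01883889, -0.04991728]), 'finger_force': 0.0, 'gripper_width': 0.09436228870575089} 0.0972
scene {'fx': 377.31303533513375, 'fy': 377.31303533513375, 'cx': 246.6190783863765, 'cy': 184.67939227111404, 'k1': -0.10751358486935891, 'R': array([[ 0.01845234, -0.99976528,  0.01135282],
       [-0.77050084, -0.0214552 , -0.6370778 ],
       [ 0.63717185,  0.00300822, -0.77071589]]), 't': array([-0.11956744,  0.46017539,  0.56129717])}
side {'fx': 397.1070402320541, 'fy': 397.1070402320541, 'cx': 259.2487734071756, 'cy': 190.78299036718948, 'k1': -0.08705142924584935, 'R': array([[-0.98369427, -0.17877862, -0.01959052],
       [-0.11862665,  0.72684793, -0.67647602],
       [ 0.13517878, -0.66312163, -0.73620405]]), 't': array([0.50889758, 0.19380359, 0.86306599])}
```

View pics/scene0.png

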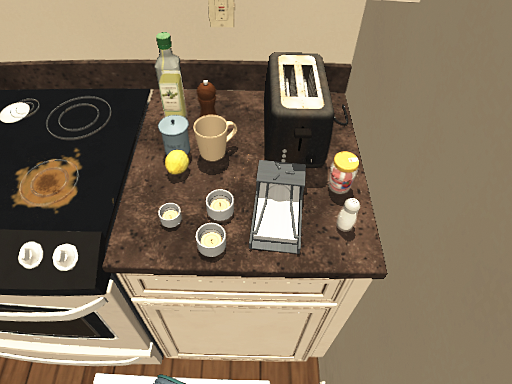

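View pics/side0.png

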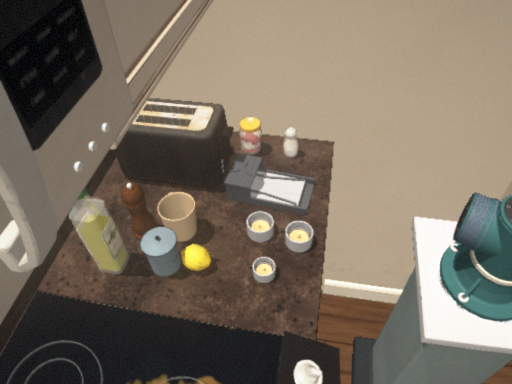

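Three cup look-alikes, in the scene view: (170,215), (220,205) and (210,240), which are (264,269), (260,226) and (299,236) in the side view. The one at (170,215) looks smallest. The warmer has its hood at (280,175) and the open tray end at (275,245). The jam jar is at (343,172), the shaker at (347,215) and the lemon at (177,162). Next is a close crop to check the choice.

```bash
cat > h.py <<'E'
import numpy as np, cv2
def ray(f,uv,T=None):
    u=np.array(uv,float).reshape(-1,2); d=(u-[f["cx"],f["cy"]])/[f["fx"],f["fy"]]
    s=d.copy()
    for _ in range(20): s=d/(1+f["k1"]*(s**2).sum(1,keepdims=True))
    v=np.c_[s,np.ones(len(s))]
    if T is None: R,t=f["R"],f["t"]; return -R.T@t, v@R
    return T[:3,3], v@T[:3,:3].T
def onz(f,uv,z,T=None):
    o,d=ray(f,uv,T); return o+d*((z-o[2])/d[:,2])[:,None]
def proj(f,X,T=None):
    X=np.atleast_2d(X)
    if T is None: c=X@f["R"].T+f["t"]
    else: c=(X-T[:3,3])@T[:3,:3]
    s=c[:,:2]/c[:,2:]; s=s*(1+f["k1"]*(s**2).sum(1,keepdims=True))
    return s*[f["fx"],f["fy"]]+[f["cx"],f["cy"]]
def wrist(s,f):
    A=np.eye(4);A[:3,:3]=s["eef_rot"];A[:3,3]=s["ee_pos"]; return A@f["T_tool_cam"]
def tri(f1,u1,f2,u2):
    o1,d1=ray(f1,u1);o2,d2=ray(f2,u2);d1,d2=d1[0],d2[0]
    a=np.linalg.lstsq(np.c_[d1,-d2],o2-o1,rcond=None)[0]
    p,q=o1+a[0]*d1,o2+a[1]*d2; return (p+q)/2,np.linalg.norm(p-q)
E
python3 - <<'E'
from h import *
a=np.load("pics/scene0.npy",allow_pickle=True).item();b=np.load("pics/side0.npy",allow_pickle=True).item()
A=a["image"][150:260,150:350,::-1];B=b["image"][140:290,215:335,::-1]
A=cv2.resize(A,None,fx=4,fy=4,interpolation=cv2.INTER_CUBIC);cv2.imwrite("pics/cropA.png",A)
B=cv2.resize(B,None,fx=4,fy=4,interpolation=cv2.INTER_CUBIC);cv2.imwrite("pics/cropB.png",B)
E
```

```text
(no output)
```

View pics/cropA.png

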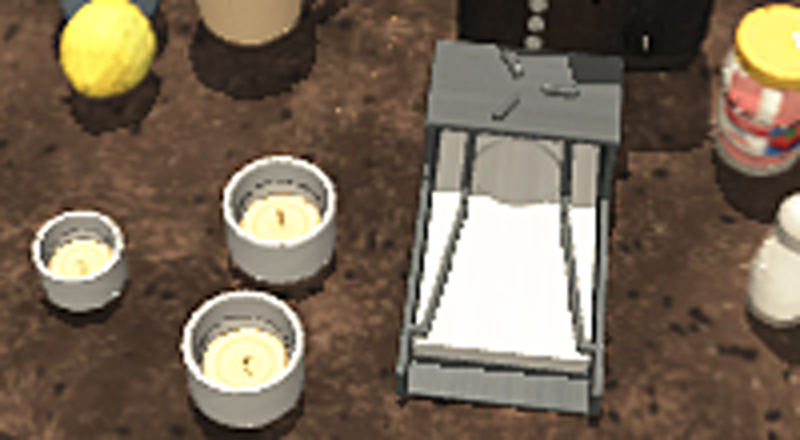

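View pics/cropB.png

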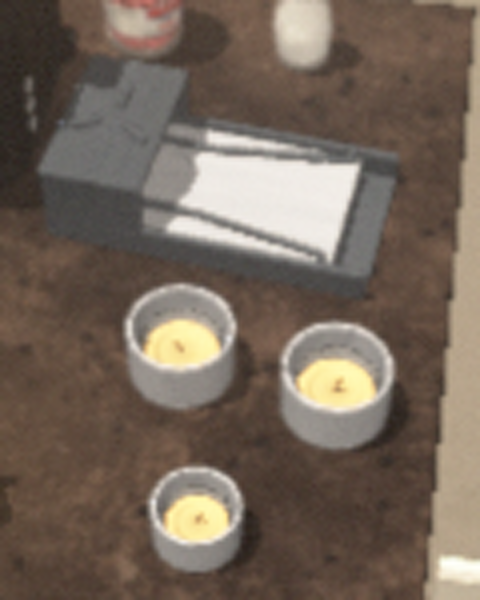

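The crops confirm it: the small cup, at crop A (80,245) and crop B (196,502), is clearly smaller than the other two. The hood's front upper edge runs from about (430,120) to (618,140) in crop A, and from (142,178) to (190,72) in crop B. Now I'll measure these.

Run:
```python
from h import *
np.set_printoptions(precision=4,suppress=True)
a=np.load("pics/scene0.npy",allow_pickle=True).item();b=np.load("pics/side0.npy",allow_pickle=True).item()
PA=lambda *p:np.array(p,float)/4+[150,150]-.375
PB=lambda *p:np.array(p,float)/4+[215,140]-.375
print("cup rim",tri(a,PA([79,240]),b,PB([196,501])),onz(a,PA([79,240]),.03),onz(b,PB([196,501]),.03))
for n,p,q in(("others",[280,200],[182,325]),("",[245,337],[338,368])): print(n,onz(a,PA(p),.045),onz(b,PB(q),.045),tri(a,PA(p),b,PB(q)))
print("hood front A",onz(a,PA([428,122],[618,141]),.062)); print("hood front B",onz(b,PB([142,180],[190,72]),.062))
print("hood back A",onz(a,PA([437,41],[623,62]),.062)); print("back B",onz(b,PB([38,172],[112,60]),.062))
print("front tray A",onz(a,PA([404,395],[596,412]),0)); print("front tray B",onz(b,PB([362,294],[398,160]),0))
print("lemon",onz(a,[[177,162]],.03),"jar",onz(a,[[345,160]],.09),"shk",onz(a,[[352,204]],.085))
```

```text
cup rim (array([0.4953, 0.0656, 0.0317]), np.float64(0.0006878882085216982)) [[0.4969 0.0659 0.03  ]] [[0.4952 0.0648 0.03  ]]
others [[ 0.5173 -0.0482  0.045 ]] [[ 0.5221 -0.0427  0.045 ]] (array([ 0.5229, -0.0477,  0.0381]), np.float64(0.0006379943922131915))
 [[ 0.4257 -0.0354  0.045 ]] [[ 0.4286 -0.0264  0.045 ]] (array([ 0.4298, -0.0339,  0.0364]), np.float64(0.002404868220436521))
hood front A [[ 0.5633 -0.1316  0.062 ]
 [ 0.5521 -0.2408  0.062 ]]
hood front B [[ 0.5642 -0.1379  0.062 ]
 [ 0.5519 -0.2397  0.062 ]]
hood back A [[ 0.6277 -0.137   0.062 ]
 [ 0.6139 -0.2488  0.062 ]]
back B [[ 0.6297 -0.1342  0.062 ]
 [ 0.6054 -0.2431  0.062 ]]
front tray A [[ 0.4187 -0.1207  0.    ]
 [ 0.4103 -0.226   0.    ]]
front tray B [[ 0.4216 -0.1203  0.    ]
 [ 0.4095 -0.2416  0.    ]]
lemon [[0.6449 0.0686 0.03  ]] jar [[ 0.6074 -0.3381  0.09  ]] shk [[ 0.4825 -0.3358  0.085 ]]
```

```bash
cat >> h.py <<'E'
def delta(s,p,ydeg=None,R=None):
    """scaled row for target TCP p (tool down, tool y at yaw ydeg)"""
    from scipy.spatial.transform import Rotation as Ro
    R0=s["eef_rot"]; sh=R0.T@(np.array(p)-s["ee_pos"])/.2
    y=np.radians(ydeg); Y=np.array([np.cos(y),np.sin(y),0]); Z=np.array([0,0,-1.]); X=np.cross(Y,Z)
    r=Ro.from_matrix(R0.T@np.c_[X,Y,Z]).as_rotvec(degrees=True)/60
    return np.round(np.r_[r,sh],4)
E
python3 - <<'E'
from h import *
from workcell import bot
np.set_printoptions(precision=4,suppress=True)
a=np.load("pics/scene0.npy",allow_pickle=True).item();b=np.load("pics/side0.npy",allow_pickle=True).item()
PA=lambda *p:np.array(p,float)/4+[150,150]-.375
PB=lambda *p:np.array(p,float)/4+[215,140]-.375
w=lambda P:(P-[.558,-.187,0])[:,:2]@np.array([[.9955,.095],[-.095,.9955]])
print("well front arc A",w(onz(a,PA([515,205],[475,165],[562,170]),.018)),"B",w(onz(b,PB([200,180]),.018)))
print("white front A",w(onz(a,PA([415,343],[590,358]),.018)),"guide ends", w(onz(a,PA([415,330],[588,345]),.023)))
s=bot.read_state(); 
print(delta(s,[.495,.065,.21],-5.5))
E
```

```text
well front arc A [[-0.0203  0.0007]
 [ 0.007   0.0264]
 [ 0.0096 -0.0259]] B [[-0.022   0.0002]]
white front A [[-0.1221  0.0495]
 [-0.1204 -0.0467]] guide ends [[-0.1169  0.0502]
 [-0.1153 -0.0449]]
[-0.0017  0.0012  1.3121 -2.276  -1.7221  0.4612]
```

>>> send_rows --moves '[[[0,0,0.1,-0.17,-0.13,0,0.85],[0,0,0.22,-0.38,-0.29,0,0.85],[0,0,0.34,-0.6,-0.45,0,0.85],[0,0,0.46,-0.8,-0.6,0,0.85],[0,0,0.58,-1.0,-0.75,0,0.85]]]'

```text
time: 0.72
ee_pos: [0.3075, 0.3237, 0.3022]
eef_rot: [[-0.618, 0.786, -0.0], [0.786, 0.618, -0.0], [-0.0, -0.0, -1.0]]
force: [0.8, 0.1, -0.4]
gripper_width: 0.0802
finger_force: 0.0
```

Run:
```python
from h import *
from workcell import bot
s=bot.read_state();print(s["ee_pos"],s["time"],delta(s,[.495,.065,.21],-5.5))
```

```text
[0.30749369 0.32372833 0.30221326] 0.725 [-4.0000e-04  2.0000e-04  7.2830e-01 -1.5964e+00 -6.2900e-02  4.6110e-01]
```

>>> send_rows --moves '[[[0,0,0.12,-0.25,0,0.05,0.85],[0,0,0.26,-0.5,-0.02,0.1,0.85],[0,0,0.4,-0.75,-0.03,0.15,0.85],[0,0,0.54,-1.0,-0.04,0.25,0.85]]]'

```text
time: 1.23
ee_pos: [0.4259, 0.1622, 0.2528]
eef_rot: [[-0.1, 0.995, 0.002], [0.995, 0.1, 0.001], [0.001, 0.002, -1.0]]
force: [0.3, 0.3, 0.1]
gripper_width: 0.0798
finger_force: 0.0
```

Run:
```python
from h import *
from workcell import bot
s=bot.read_state();print(s["ee_pos"],s["time"],delta(s,[.495,.065,.21],-5.5))
```

```text
[0.4259226  0.16222892 0.25278092] 1.225 [ 0.0017 -0.0007  0.1874 -0.5184  0.2946  0.2142]
```

>>> send_rows --moves '[[[0,0,0.1,-0.25,0.15,0.1,0.85],[0,0,0.17,-0.45,0.26,0.2,0.85],[0,0,0.187,-0.518,0.295,0.214,0.85],[0,0,0.187,-0.518,0.295,0.214,0.85]]]'

```text
time: 1.72
ee_pos: [0.4945, 0.0666, 0.2097]
eef_rot: [[0.091, 0.996, -0.001], [0.996, -0.091, 0.001], [0.001, -0.001, -1.0]]
force: [0.9, -0.0, 0.0]
gripper_width: 0.08
finger_force: 0.0
```

Run:
```python
from h import *
from workcell import bot,vision
s=bot.read_state();f=vision.grab_frame("wrist");np.save("pics/w1.npy",dict(f,s=s),allow_pickle=True)
print(s["ee_pos"],s["time"],delta(s,[.495,.065,.102],-5.5), f["T_tool_cam"])
im=f["image"][:,:,::-1].copy();T=wrist(s,f)
p=proj(f,[[.495,.065,.03]],T);print(p);cv2.imwrite("pics/w1.png",im)
```

```text
[0.49447601 0.06661814 0.20965423] 1.725 [-0.0012 -0.0006  0.0044 -0.0082  0.004   0.5383] [[-1.27817523e-03 -9.73174082e-01 -2.30066452e-01  6.61953388e-02]
 [ 9.99999077e-01 -1.13774567e-03 -7.43043819e-04  7.64900404e-04]
 [ 4.61353877e-04 -2.30067189e-01  9.73174638e-01 -8.20791876e-02]
 [ 0.00000000e+00  0.00000000e+00  0.00000000e+00  1.00000000e+00]]
[[257.18666234 199.91607386]]
```

View pics/w1.png

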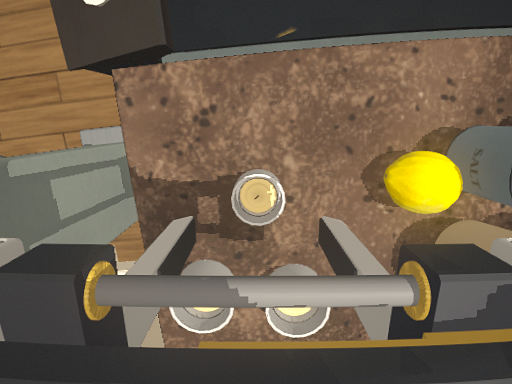

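The small cup is at (258,196), between the open fingers. The two larger cups are at (203,300) and (297,300), and the lemon at (423,182) is well clear.

Run:
```python
from h import *
f=np.load("pics/w1.npy",allow_pickle=True).item();s=f["s"];T=wrist(s,f)
c=onz(f,[[258,196.5],[231,196],[285,196]],.03,T);print(c)
p=c[0].copy();p[2]=.102
print(delta(s,p,-5.5))
```

```text
[[0.49604256 0.0681569  0.03      ]
 [0.47139344 0.07091103 0.03      ]
 [0.52077306 0.06634238 0.03      ]]
[-0.0012 -0.0006  0.0044  0.008   0.0078  0.5383]
```

>>> send_rows --moves '[[[0,0,0,0.008,0.008,0.18,0.85],[0,0,0,0.008,0.008,0.36,0.85],[0,0,0,0.008,0.008,0.48,0.85],[0,0,0,0.008,0.008,0.538,0.85],[0,0,0,0.008,0.008,0.538,0.6],[0,0,0,0.008,0.008,0.538,0.45],[0,0,0,0.008,0.008,0.538,0.4],[0,0,0,0.008,0.008,0.538,0.4],[0,0,0,0.008,0.008,0.538,0.4]]]' --force 15

```text
time: 2.9
ee_pos: [0.4967, 0.0683, 0.1034]
eef_rot: [[0.091, 0.996, 0.001], [0.996, -0.091, 0.0], [0.001, 0.001, -1.0]]
force: [-2.4, 0.6, 5.7]
gripper_width: 0.0495
finger_force: 15.0
```

>>> send_rows --moves '[[[0,0,0,0,0,-0.08,0.4],[0,0,0,0,0,-0.25,0.4],[0,0,0,-0.05,0,-0.45,0.4],[0,0,0,-0.25,0.01,-0.5,0.4],[0,0,0,-0.5,0.02,-0.5,0.4],[0,0,0,-0.75,0.03,-0.5,0.4],[0,0,0,-0.95,0.04,-0.5,0.4],[0,0,0,-1.0,0.046,-0.5,0.4],[0,0,0,-1.0,0.046,-0.5,0.4]]]'

```text
time: 4.03
ee_pos: [0.4872, -0.1319, 0.2022]
eef_rot: [[0.092, 0.996, -0.0], [0.996, -0.092, 0.001], [0.001, -0.0, -1.0]]
force: [0.5, 0.4, -2.9]
gripper_width: 0.0496
finger_force: 15.0
```

Run:
```python
from h import *
from workcell import bot,vision
s=bot.read_state();f=vision.grab_frame("wrist");np.save("pics/w2.npy",dict(f,s=s),allow_pickle=True)
print(s["ee_pos"],s["force"],s["gripper_width"],delta(s,[.4833,-.18,.15],-5.5))
g=vision.grab_frame("scene");np.save("pics/scene2.npy",g,allow_pickle=True)
cv2.imwrite("pics/w2.png",np.hstack([f["image"],cv2.resize(g["image"][130:280,230:330],(256,384),interpolation=cv2.INTER_CUBIC)])[:,:,::-1])
```

```text
[ 0.48719703 -0.131947    0.20217291] [ 0.47336443  0.3958158  -2.92374752] 0.049565679623319696 [-0.0004 -0.0008  0.0038 -0.2413  0.0028  0.2606]
```

View pics/w2.png

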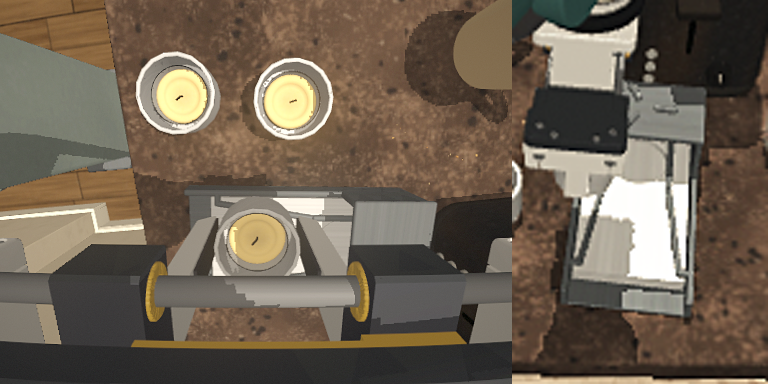

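Run:
```python
from h import *
f=np.load("pics/w2.npy",allow_pickle=True).item();s=f["s"];T=wrist(s,f)
print(onz(f,[[355,202],[352,245]],.062,T), proj(f,[[.5634,-.1303,.062]],T), onz(f,[[188,190]],.018,T))
print("cup rim centre rel", onz(f,[[258,237]],s["ee_pos"][2]-.074,T))
```

```text
[[ 0.56541056 -0.13225777  0.062     ]
 [ 0.56248248 -0.16852746  0.062     ]] [[352.43004017 199.83640046]] [[ 0.42443095 -0.11921639  0.018     ]]
cup rim centre rel [[ 0.48882062 -0.12800855  0.12817291]]
```

>>> send_rows --moves '[[[0,0,0,-0.12,0.004,0,0.4],[0,0,0,-0.22,0.008,0,0.4],[0,0,0,-0.249,0.009,0.05,0.4],[0,0,0,-0.249,0.009,0.18,0.4],[0,0,0,-0.249,0.009,0.3,0.4],[0,0,0,-0.249,0.009,0.37,0.4],[0,0,0,-0.249,0.009,0.385,0.4],[0,0,0,-0.249,0.009,0.394,0.4],[0,0,0,-0.249,0.009,0.394,0.4]]]'

```text
time: 5.25
ee_pos: [0.4851, -0.1817, 0.1243]
eef_rot: [[0.091, 0.996, 0.002], [0.996, -0.091, -0.001], [-0.001, 0.002, -1.0]]
force: [-0.4, 0.9, -1.9]
gripper_width: 0.0493
finger_force: 15.0
```

>>> send_rows --moves '[[[0,0,0,0,0,0.005,0.4],[0,0,0,0,0,0.009,0.4],[0,0,0,0,0,0.012,0.4],[0,0,0,0,0,0.012,0.4]]]'

```text
time: 5.75
ee_pos: [0.4847, -0.1816, 0.1214]
eef_rot: [[0.091, 0.996, 0.001], [0.996, -0.091, -0.0], [-0.0, 0.001, -1.0]]
force: [-0.8, 0.5, 0.0]
gripper_width: 0.0498
finger_force: 15.0
```

>>> send_rows --moves '[[[0,0,0,0,0,0.001,0.5],[0,0,0,0,0,0.001,0.56],[0,0,0,0,0,0.001,0.63],[0,0,0,0,0,0.001,0.7],[0,0,0,0,0,0.001,0.7],[0,0,0,0,0,-0.1,0.7],[0,0,0,0,0,-0.22,0.7],[0,0,0,0,0,-0.3,0.7],[0,0,0,0,0,-0.3,0.5]]]'

```text
time: 6.88
ee_pos: [0.4853, -0.1819, 0.1826]
eef_rot: [[0.091, 0.996, 0.003], [0.996, -0.091, -0.001], [-0.001, 0.003, -1.0]]
force: [0.1, -0.6, -0.6]
gripper_width: 0.0591
finger_force: 0.0
```

Run:
```python
from h import *
from workcell import bot,vision
s=bot.read_state();f=vision.grab_frame("wrist");np.save("pics/w3.npy",dict(f,s=s),allow_pickle=True)
print(s["ee_pos"],s["force"],s["gripper_width"])
g=vision.grab_frame("side");np.save("pics/side3.npy",g,allow_pickle=True)
cv2.imwrite("pics/w3.png",np.hstack([f["image"],cv2.resize(g["image"][140:236,210:338],None,fx=2.25,fy=4,interpolation=cv2.INTER_CUBIC)])[:,:,::-1])
```

```text
[ 0.48530756 -0.18188965  0.1825617 ] [ 0.0670956  -0.56049531 -0.56436621] 0.05908725986074759
```

View pics/w3.png

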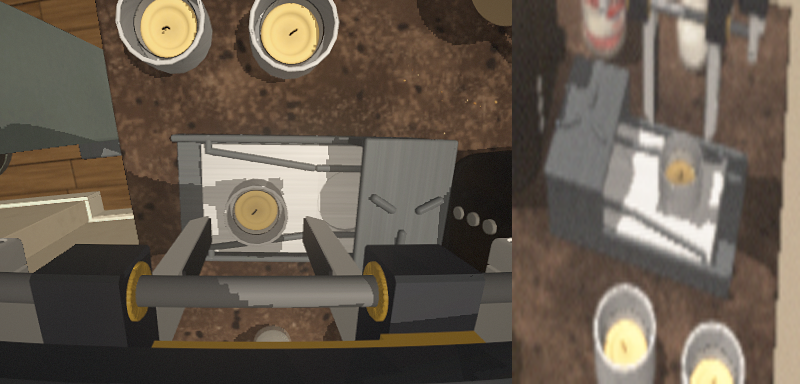

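The cup stands upright on the tray at (257,210), between the guides. The hood's front edge runs (364,138)–(356,260), and the seat's front arc is near (319,195).

Run:
```python
from h import *
f=np.load("pics/w3.npy",allow_pickle=True).item();s=f["s"];T=wrist(s,f)
np.set_printoptions(precision=4,suppress=True)
h=onz(f,[[364,139],[356,258]],.062,T);print(h)
u=np.r_[-(h[1]-h[0])[1],(h[1]-h[0])[0]];u/=np.linalg.norm(u);print(u,np.degrees(np.arctan2(u[1],u[0])))
print("side edge",onz(f,[[175,139],[356,140]],.0231,T))
c=onz(f,[[257,210]],.048,T);print("cup",c)
w=onz(f,[[319,195],[317,169],[202,210]],.018,T);print("well,kink,white front",w)
O=h.mean(0)[:2]; 
for P in (c,w,onz(f,[[203,145],[317,166],[316,236],[212,246]],.023,T)): print((P[:,:2]-O)@np.c_[u,[-u[1],u[0]]])
```

```text
[[ 0.5647 -0.1324  0.062 ]
 [ 0.558  -0.2207  0.062 ]]
[ 0.9972 -0.0752] -4.314657907582296
side edge [[ 0.4251 -0.1215  0.0231]
 [ 0.5721 -0.1358  0.0231]]
cup [[ 0.4866 -0.1801  0.048 ]]
well,kink,white front [[ 0.5407 -0.1806  0.018 ]
 [ 0.5399 -0.1577  0.018 ]
 [ 0.4379 -0.1846  0.018 ]]
[[-0.0743 -0.0092]]
[[-0.0204 -0.0056]
 [-0.0228  0.0172]
 [-0.1225 -0.0173]]
[[-0.1175  0.0393]
 [-0.0239  0.0205]
 [-0.0228 -0.0414]
 [-0.1147 -0.0492]]
```

>>> send_rows --moves '[[[0,0,0,0,-0.08,0,0.2],[0,0,0,0,-0.18,0,0],[0,0,0,0,-0.24,0,0],[0,0,0,0,-0.245,0,0],[0,0,0,0,-0.245,0.08,0],[0,0,0,0,-0.245,0.18,0],[0,0,0,0,-0.245,0.25,0],[0,0,0,0,-0.245,0.28,0],[0,0,0,0,-0.245,0.286,0],[0,0,0,0,-0.245,0.286,0]]]' --force 10

```text
time: 8.22
ee_pos: [0.4362, -0.1773, 0.1243]
eef_rot: [[0.09, 0.996, 0.001], [0.996, -0.09, -0.0], [-0.0, 0.001, -1.0]]
force: [0.2, -0.6, 0.6]
gripper_width: 0.0005
finger_force: 0.0
```

>>> send_rows --moves '[[[0,0,0,0,0.02,0,0],[0,0,0,0,0.035,0,0],[0,0,0,0,0.046,0,0],[0,0,0,0,0.056,0,0],[0,0,0,0,0.068,0,0],[0,0,0,0,0.08,0,0],[0,0,0,0,0.092,0,0],[0,0,0,0,0.105,0,0],[0,0,0,0,0.118,0,0],[0,0,0,0,0.13,0,0],[0,0,0,0,0.143,0,0],[0,0,0,0,0.155,0,0],[0,0,0,0,0.168,0,0],[0,0,0,0,0.18,0,0],[0,0,0,0,0.193,0,0],[0,0,0,0,0.205,0,0],[0,0,0,0,0.218,0,0],[0,0,0,0,0.23,0,0],[0,0,0,0,0.242,0,0],[0,0,0,0,0.25,0,0]]]'

```text
time: 10.72
ee_pos: [0.4858, -0.1817, 0.1238]
eef_rot: [[0.091, 0.996, 0.0], [0.996, -0.091, 0.0], [0.0, 0.0, -1.0]]
force: [-0.1, 0.2, -0.3]
gripper_width: 0.0006
finger_force: 0.3
```

Run:
```python
from h import *
from workcell import bot,vision
s=bot.read_state();f=vision.grab_frame("wrist");np.save("pics/w4.npy",dict(f,s=s),allow_pickle=True)
print(s["ee_pos"],s["force"],s["gripper_width"])
g=vision.grab_frame("side");np.save("pics/side4.npy",g,allow_pickle=True)
cv2.imwrite("pics/w4.png",np.hstack([f["image"],cv2.resize(g["image"][140:236,210:338],None,fx=2.25,fy=4,interpolation=cv2.INTER_CUBIC)])[:,:,::-1])
```

```text
[ 0.48575166 -0.18166132  0.12384666] [-0.07175749  0.24377348 -0.25864458] 0.000581915214974584
```

View pics/w4.png

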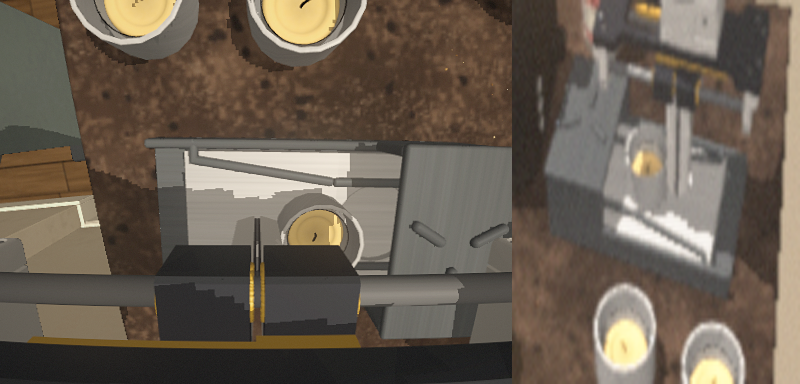

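Run:
```python
from h import *
f=np.load("pics/w4.npy",allow_pickle=True).item();s=f["s"];T=wrist(s,f)
np.set_printoptions(precision=4,suppress=True)
h=onz(f,[[405,145],[382,337]],.062,T);print(h)
c=onz(f,[[321,234],[279,230],[365,232]],.048,T);print("cup",c, (c[:,:2]-[.56,-.189])@np.array([[.9962,.087],[-.087,.9962]]))
# rim height check from side view: cup rim centre pixel side (646/2.25.. )
g=np.load("pics/side4.npy",allow_pickle=True).item()
print(onz(g,[[210+(646-512)/2.25,140+146/4]],.048))
```

```text
[[ 0.5642 -0.1319  0.062 ]
 [ 0.5544 -0.2424  0.062 ]]
cup [[ 0.5235 -0.1801  0.048 ]
 [ 0.4996 -0.1754  0.048 ]
 [ 0.5489 -0.1813  0.048 ]] [[-0.0372  0.0057]
 [-0.0613  0.0083]
 [-0.0117  0.0067]]
[[ 0.5234 -0.1871  0.048 ]]
```

The cup slid from -74 to -37 mm and the hood hasn't moved. I'll keep pushing gently.

>>> send_rows --moves '[[[0,0,0,0,0.01,0,0],[0,0,0,0,0.02,0,0],[0,0,0,0,0.03,0,0],[0,0,0,0,0.04,0,0],[0,0,0,0,0.05,0,0],[0,0,0,0,0.06,0,0],[0,0,0,0,0.07,0,0],[0,0,0,0,0.08,0,0],[0,0,0,0,0.09,0,0],[0,0,0,0,0.1,0,0],[0,0,0,0,0.11,0,0],[0,0,0,0,0.12,0,0]]]'

```text
time: 12.32
ee_pos: [0.5096, -0.1838, 0.1238]
eef_rot: [[0.091, 0.996, 0.0], [0.996, -0.091, 0.0], [0.0, -0.0, -1.0]]
force: [-0.9, 0.1, 1.2]
gripper_width: 0.0005
finger_force: 0.3
```

>>> send_rows --moves '[[[0,0,0,0,0.007,0,0],[0,0,0,0,0.014,0,0],[0,0,0,0,0.021,0,0],[0,0,0,0,0.028,0,0],[0,0,0,0,0.035,0,0],[0,0,0,0,0.042,0,0],[0,0,0,0,0.049,0,0],[0,0,0,0,0.056,0,0]]]'

```text
time: 13.32
ee_pos: [0.5207, -0.1848, 0.1238]
eef_rot: [[0.091, 0.996, -0.0], [0.996, -0.091, 0.0], [0.0, -0.0, -1.0]]
force: [-0.6, -0.2, 0.2]
gripper_width: 0.0005
finger_force: 0.1
```

Run:
```python
from h import *
from workcell import bot,vision
s=bot.read_state();f=vision.grab_frame("wrist");np.save("pics/w5.npy",dict(f,s=s),allow_pickle=True)
print(s["ee_pos"],s["force"])
g=vision.grab_frame("side");np.save("pics/side5.npy",g,allow_pickle=True)
cv2.imwrite("pics/w5.png",np.hstack([cv2.resize(f["image"][130:290,200:460],None,fx=1.5,fy=2.4,interpolation=cv2.INTER_CUBIC),cv2.resize(g["image"][140:236,210:338],None,fx=3.2,fy=4,interpolation=cv2.INTER_CUBIC)])[:,:,::-1])
```

```text
[ 0.5207169  -0.18483943  0.12382151] [-0.58659738 -0.18648847  0.16065284]
```

View pics/w5.png

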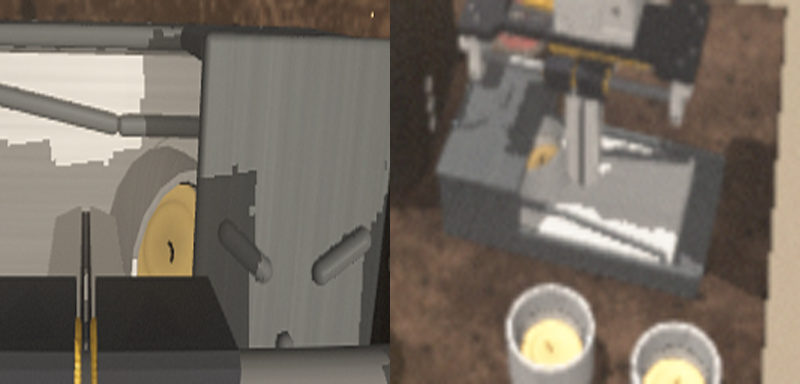

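The hood is unmoved and the cup is half under its edge, centre at about x = -1 mm. The seat's front arc shows to its left, so there's about 8 mm to go. I'll take smaller steps from here.

>>> send_rows --moves '[[[0,0,0,0,0.005,0,0],[0,0,0,0,0.01,0,0],[0,0,0,0,0.015,0,0],[0,0,0,0,0.02,0,0],[0,0,0,0,0.025,0,0]]]'

```text
time: 14.05
ee_pos: [0.5257, -0.1853, 0.1238]
eef_rot: [[0.091, 0.996, -0.0], [0.996, -0.091, 0.0], [0.0, -0.0, -1.0]]
force: [0.0, 0.1, -0.1]
gripper_width: 0.0005
finger_force: 0.1
```

```bash
cat > chk.py <<'E'
from h import *
from workcell import bot,vision
import sys
s=bot.read_state();f=vision.grab_frame("wrist");g=vision.grab_frame("side")
np.save(f"pics/w{sys.argv[1]}.npy",dict(f,s=s),allow_pickle=True);np.save(f"pics/side{sys.argv[1]}.npy",g,allow_pickle=True)
E
cat > cmp.py <<'E'
from h import *
import sys
for k in sys.argv[1:]:
    f=np.load(f"pics/w{k}.npy",allow_pickle=True).item();g=np.load(f"pics/side{k}.npy",allow_pickle=True).item()
    r=[]
    for im,(y0,y1,x0,x1) in((f["image"],(190,246,265,335)),(g["image"],(165,190,235,275))):
        h=cv2.cvtColor(im[y0:y1,x0:x1],cv2.COLOR_RGB2HSV);m=(h[...,0]>12)&(h[...,0]<30)&(h[...,1]>80)
        y,x=np.nonzero(m);r.append((m.sum(),x.min()+x0,x.max()+x0,y.min()+y0,y.max()+y0) if m.any() else None)
    print(k,np.round(f["s"]["ee_pos"],4),np.round(f["s"]["force"],1),r)
E
python3 chk.py 6; python3 cmp.py 5 6
```

```text
5 [ 0.5207 -0.1848  0.1238] [-0.6 -0.2  0.2] [(np.int64(1174), np.int64(292), np.int64(330), np.int64(206), np.int64(245)), (np.int64(33), np.int64(253), np.int64(261), np.int64(176), np.int64(181))]
6 [ 0.5257 -0.1853  0.1238] [ 0.   0.1 -0.1] [(np.int64(1015), np.int64(289), np.int64(321), np.int64(205), np.int64(245)), (np.int64(31), np.int64(253), np.int64(260), np.int64(176), np.int64(181))]
```

>>> send_rows --moves '[[[0,0,0,0,0.005,0,0],[0,0,0,0,0.01,0,0],[0,0,0,0,0.01,0,0]]]'

```text
time: 14.52
ee_pos: [0.5277, -0.1855, 0.1239]
eef_rot: [[0.091, 0.996, 0.0], [0.996, -0.091, -0.0], [0.0, 0.0, -1.0]]
force: [0.2, 0.1, -0.3]
gripper_width: 0.0006
finger_force: 0.0
```

```bash
python3 chk.py 7; python3 cmp.py 5 6 7
python3 - <<'E'
import numpy as np
for k in "567":
    f=np.load(f"pics/w{k}.npy",allow_pickle=True).item();print(k,f["image"][235,255:300].mean(1).astype(int).tolist())
E
```

```text
5 [ 0.5207 -0.1848  0.1238] [-0.6 -0.2  0.2] [(np.int64(1174), np.int64(292), np.int64(330), np.int64(206), np.int64(245)), (np.int64(33), np.int64(253), np.int64(261), np.int64(176), np.int64(181))]
6 [ 0.5257 -0.1853  0.1238] [ 0.   0.1 -0.1] [(np.int64(1015), np.int64(289), np.int64(321), np.int64(205), np.int64(245)), (np.int64(31), np.int64(253), np.int64(260), np.int64(176), np.int64(181))]
7 [ 0.5277 -0.1855  0.1239] [ 0.2  0.1 -0.3] [(np.int64(903), np.int64(288), np.int64(317), np.int64(205), np.int64(245)), (np.int64(25), np.int64(253), np.int64(259), np.int64(177), np.int64(181))]
5 [46, 64, 70, 55, 42, 93, 118, 122, 121, 121, 121, 120, 121, 120, 120, 120, 122, 120, 121, 119, 120, 121, 119, 119, 122, 109, 106, 106, 109, 108, 111, 108, 107, 119, 143, 143, 139, 140, 141, 138, 130, 127, 134, 136, 139]
6 [45, 62, 70, 54, 46, 92, 118, 121, 121, 121, 120, 121, 122, 121, 121, 122, 121, 121, 120, 120, 121, 121, 121, 120, 120, 109, 104, 106, 103, 97, 189, 226, 177, 115, 139, 146, 144, 143, 140, 135, 129, 133, 137, 138, 138]
7 [45, 65, 71, 56, 42, 90, 117, 122, 122, 120, 121, 120, 120, 120, 122, 120, 121, 120, 120, 120, 121, 120, 120, 120, 121, 109, 102, 100, 134, 206, 223, 174, 82, 102, 141, 146, 144, 142, 141, 136, 129, 132, 138, 139, 139]
```

>>> send_rows --moves '[[[0,0,0,0,0.005,0,0],[0,0,0,0,0.01,0,0],[0,0,0,0,0.01,0,0]]]'

```text
time: 15.0
ee_pos: [0.5297, -0.1857, 0.1239]
eef_rot: [[0.091, 0.996, 0.0], [0.996, -0.091, 0.0], [0.0, 0.0, -1.0]]
force: [-0.4, -0.1, 1.0]
gripper_width: 0.0004
finger_force: 0.0
```

```bash
python3 chk.py 8; python3 cmp.py 7 8
python3 - <<'E'
import numpy as np
for k in "78":
    f=np.load(f"pics/w{k}.npy",allow_pickle=True).item();print(k,f["image"][235,275:300].mean(1).astype(int).tolist())
E
```

```text
7 [ 0.5277 -0.1855  0.1239] [ 0.2  0.1 -0.3] [(np.int64(903), np.int64(288), np.int64(317), np.int64(205), np.int64(245)), (np.int64(25), np.int64(253), np.int64(259), np.int64(177), np.int64(181))]
8 [ 0.5297 -0.1857  0.1239] [-0.4 -0.1  1. ] [(np.int64(885), np.int64(287), np.int64(314), np.int64(204), np.int64(245)), (np.int64(29), np.int64(253), np.int64(259), np.int64(177), np.int64(182))]
7 [121, 120, 120, 120, 121, 109, 102, 100, 134, 206, 223, 174, 82, 102, 141, 146, 144, 142, 141, 136, 129, 132, 138, 139, 139]
8 [121, 120, 121, 119, 118, 157, 151, 125, 136, 146, 142, 78, 94, 129, 139, 143, 144, 145, 144, 142, 143, 138, 137, 139, 142]
```

>>> send_rows --moves '[[[0,0,0,0,0.004,0,0],[0,0,0,0,0.008,0,0],[0,0,0,0,0.008,0,0]]]'

```text
time: 15.48
ee_pos: [0.5312, -0.1858, 0.1239]
eef_rot: [[0.091, 0.996, 0.0], [0.996, -0.091, 0.0], [0.0, 0.0, -1.0]]
force: [-0.0, -0.0, 0.9]
gripper_width: 0.0005
finger_force: 0.2
```

```bash
python3 chk.py 9; python3 cmp.py 8 9
python3 - <<'E'
import numpy as np
for k in "89":
    f=np.load(f"pics/w{k}.npy",allow_pickle=True).item();print(k,f["image"][235,260:300].mean(1).astype(int).tolist())
E
```

```text
8 [ 0.5297 -0.1857  0.1239] [-0.4 -0.1  1. ] [(np.int64(885), np.int64(287), np.int64(314), np.int64(204), np.int64(245)), (np.int64(29), np.int64(253), np.int64(259), np.int64(177), np.int64(182))]
9 [ 0.5312 -0.1858  0.1239] [-0.  -0.   0.9] [(np.int64(782), np.int64(287), np.int64(311), np.int64(204), np.int64(245)), (np.int64(25), np.int64(253), np.int64(258), np.int64(177), np.int64(182))]
8 [92, 119, 123, 122, 122, 122, 121, 120, 122, 120, 121, 120, 121, 120, 120, 121, 120, 121, 119, 118, 157, 151, 125, 136, 146, 142, 78, 94, 129, 139, 143, 144, 145, 144, 142, 143, 138, 137, 139, 142]
9 [93, 118, 122, 122, 120, 121, 120, 121, 123, 121, 121, 120, 121, 121, 120, 121, 122, 120, 120, 117, 154, 212, 164, 134, 145, 143, 74, 94, 127, 141, 144, 144, 144, 144, 143, 142, 139, 137, 138, 140]
```

Run:
```python
from h import *
np.set_printoptions(precision=2,suppress=True)
L=lambda n,k:np.load(f"pics/{n}{k}.npy",allow_pickle=True).item()
w={k:L("w",k) for k in "56789"};sd={k:L("side",k) for k in "56789"}
O=np.array([.56,-.189]);u=np.array([.996,-.088])
for k in "579":
    s=w[k]["s"];T=wrist(s,w[k]);c=s["ee_pos"][:2]+.0375*u
    # rim back, rim left(+y), candle back
    r=np.array([-u*.025,[.0022,.0249],-u*.018+[.001,.008]])+c
    print(k,"warmer x",(c-O)@u)
    for dz in(0,-.007):
        P=np.c_[r,[.048+dz,.048+dz,.04+dz]];print("  dz",dz,"wrist",proj(w[k],P,T).round(1).tolist(),"side",proj(sd[k],P).round(1).tolist())
g=lambda f,a,b,c,d:cv2.cvtColor(f["image"],cv2.COLOR_RGB2GRAY)[a:b,c:d]
for a,b in("56","67","78","89"):
    # wrist: candle/rim left part
    t=g(w[a],208,244,284,308);R=g(w[b],200,252,276,316);m=cv2.matchTemplate(R,t,cv2.TM_CCOEFF_NORMED);_,v,_,p=cv2.minMaxLoc(m);print(a,b,"wrist",p[0]-8,p[1]-8,round(v,3))
for k in "579":
    im=sd[k]["image"]; print(k); print(cv2.cvtColor(im,cv2.COLOR_RGB2GRAY)[168:192,256:264:2].T.tolist())
```

```text
5 warmer x -0.002001098445301752
  dz 0 wrist [[277.5, 242.3], [322.9, 200.1], [289.0, 224.4]] side [[265.7, 176.4], [253.8, 181.4], [262.2, 180.2]]
  dz -0.007 wrist [[276.7, 237.7], [320.2, 197.1], [287.8, 220.6]] side [[265.8, 178.3], [253.8, 183.3], [262.3, 182.1]]
7 warmer x 0.005056469380841481
  dz 0 wrist [[277.4, 242.2], [322.8, 200.1], [288.9, 224.3]] side [[263.1, 175.9], [251.1, 181.0], [259.6, 179.7]]
  dz -0.007 wrist [[276.6, 237.6], [320.2, 197.0], [287.7, 220.5]] side [[263.1, 177.8], [251.2, 182.9], [259.7, 181.6]]
9 warmer x 0.0085716330348736
  dz 0 wrist [[277.4, 242.2], [322.8, 200.1], [288.9, 224.3]] side [[261.8, 175.7], [249.8, 180.7], [258.3, 179.5]]
  dz -0.007 wrist [[276.7, 237.7], [320.2, 197.1], [287.7, 220.6]] side [[261.8, 177.6], [249.9, 182.6], [258.4, 181.4]]
5 6 wrist -3 -3 0.854
6 7 wrist -1 -1 0.901
7 8 wrist -1 -6 0.584
8 9 wrist 0 0 0.982
5
[[77, 79, 83, 92, 109, 128, 157, 168, 167, 176, 170, 150, 140, 144, 147, 147, 151, 149, 147, 151, 151, 147, 117, 91], [82, 117, 135, 144, 144, 139, 158, 167, 174, 174, 157, 146, 144, 152, 155, 154, 154, 152
[... 537 characters left out ...]
131, 129, 135, 133, 126, 141, 152, 149, 148, 143, 142, 143, 143, 145, 146, 142, 153, 150, 139], [134, 133, 136, 147, 156, 155, 158, 169, 165, 161, 151, 144, 148, 147, 150, 145, 138, 133, 143, 140, 150, 157, 184, 211]]
9
[[82, 79, 84, 94, 105, 121, 134, 128, 148, 157, 168, 175, 170, 163, 157, 148, 147, 145, 148, 147, 143, 142, 114, 92], [78, 76, 94, 135, 142, 137, 140, 134, 125, 133, 146, 158, 164, 155, 154, 145, 142, 141, 140, 139, 142, 144, 133, 114], [109, 109, 115, 147, 155, 151, 145, 135, 130, 128, 127, 137, 145, 139, 133, 133, 133, 133, 129, 131, 138, 156, 205, 169], [172, 174, 176, 180, 177, 172, 173, 169, 169, 167, 172, 171, 170, 168, 166, 153, 136, 132, 139, 146, 148, 163, 224, 228]]
```

>>> send_rows --moves '[[[0,0,0,0,-0.02,0,0],[0,0,0,0,-0.08,0,0],[0,0,0,0,-0.2,0,0],[0,0,0,0,-0.3,-0.05,0],[0,0,0,0,-0.4,-0.15,0],[0,0,0,0.2,-0.5,-0.2,0],[0,0,0,0.2,-0.5,-0.2,0]]]'

```text
time: 16.45
ee_pos: [0.4341, -0.1355, 0.1647]
eef_rot: [[0.089, 0.996, 0.002], [0.996, -0.089, -0.0], [-0.0, 0.002, -1.0]]
force: [-1.0, 0.3, -0.7]
gripper_width: 0.0007
finger_force: 0.0
```

```bash
python3 chk.py 10
python3 - <<'E'
from h import *
from workcell import vision
f=np.load("pics/w10.npy",allow_pickle=True).item();g=np.load("pics/side10.npy",allow_pickle=True).item();sc=vision.grab_frame("scene");np.save("pics/scene10.npy",sc,allow_pickle=True)
T=wrist(f["s"],f);print(f["s"]["ee_pos"],f["s"]["force"]);p=proj(f,[[.552,-.186,.045]],T)[0];print(p)
z=lambda im,a,b,c,d:cv2.resize(im[a:b,c:d],(400,400),interpolation=cv2.INTER_CUBIC)
x,y=np.clip(p.astype(int),[60,60],[451,323])
cv2.imwrite("pics/fin.png",np.hstack([z(f["image"],y-60,y+60,x-60,x+60),z(g["image"],150,210,220,280)])[:,:,::-1]);print(x,y)
E
```

```text
[ 0.43411784 -0.13547486  0.16474268] [-1.0381158   0.27846311 -0.6777035 ]
[414.50679496 267.215512  ]
414 267
```

View pics/fin.png

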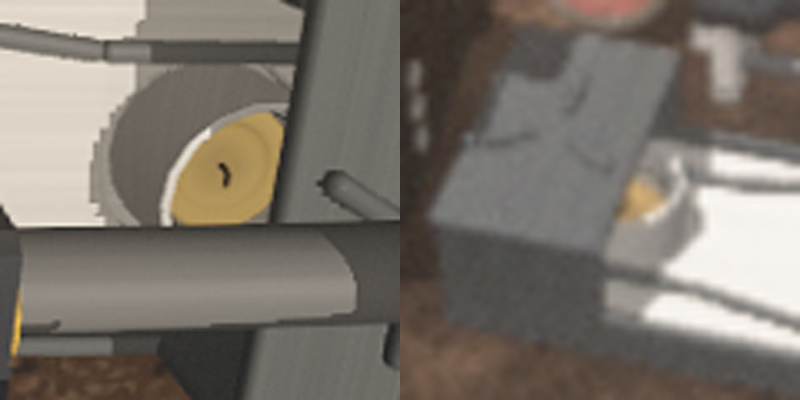

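Run:
```python
from h import *
from scipy.optimize import least_squares as ls
f=np.load("pics/w10.npy",allow_pickle=True).item();T=wrist(f["s"],f);g=np.load("pics/side10.npy",allow_pickle=True).item()
W=np.array([[163,215],[170,190],[185,160],[205,133],[235,114],[270,103]])*.3+[354,207]-.35
S=(np.array([[665,146],[676,160],[686,178],[686,192]])-[400,0])*.15+[220,150]-.4
r=lambda z,c:np.r_[np.linalg.norm(onz(f,W,z,T)[:,:2]-c,axis=1),np.linalg.norm(onz(g,S,z)[:,:2]-c,axis=1)]-.025
for z in(.041,.048,.055):
    q=ls(lambda p:r(z,p),[.565,-.188]);print(z,q.x,np.round(q.fun*1e3,1),"wx",(q.x-[.56,-.189])@[.996,-.088])
q=ls(lambda p:r(p[2],p[:2]),[.565,-.188,.045]);print("free",q.x,np.round(q.fun*1e3,1))
# bright-rim and candle colour in both; hood corner side shift 0 vs 10
a=np.load("pics/side0.npy",allow_pickle=True).item()
G=lambda f:np.float32(cv2.cvtColor(f["image"],cv2.COLOR_RGB2GRAY))
m=cv2.matchTemplate(G(g)[165:215,215:330],G(a)[187:210,225:310],cv2.TM_CCOEFF_NORMED);_,v,_,p=cv2.minMaxLoc(m);print("side strip shift",p[0]-10,p[1]-22,v)
```

```text
0.041 [ 0.56933914 -0.18968964] [-0.3 -1.2 -1.4 -0.5 -0.5 -0.2 -1.2 -1.2  1.7  3.4] wx 0.009362474976043705
0.048 [ 0.56748485 -0.1844504 ] [ 1.4  0.3 -0.6 -0.5 -1.4 -2.  -2.8 -2.4  1.   3.2] wx 0.007054541676091234
0.055 [ 0.56558357 -0.1791243 ] [ 3.2  1.8  0.4 -0.3 -2.  -3.6 -4.3 -3.5  0.4  3. ] wx 0.004692176312715491
free [ 0.56920677 -0.18931434  0.04150448] [-0.2 -1.1 -1.3 -0.5 -0.6 -0.3 -1.3 -1.3  1.6  3.4]
side strip shift -1 0 0.9357179999351501
```

Run:
```python
from h import *
for k in "56789":
    f=np.load(f"pics/w{k}.npy",allow_pickle=True).item();im=f["image"]
    h=cv2.cvtColor(im,cv2.COLOR_RGB2HSV);m=(h[...,0]>12)&(h[...,0]<30)&(h[...,1]>80)
    print(k,"top row",[int(np.nonzero(m[190:246,c])[0][0]+190) for c in(294,298,302,306,309)],"left col",[int(np.nonzero(m[r,265:330])[0][0]+265) for r in (216,222,228,234,240)])
G=lambda n:np.float32(cv2.cvtColor(np.load(n,allow_pickle=True).item()["image"],cv2.COLOR_RGB2GRAY))
a,b=G("pics/scene0.npy"),G("pics/scene10.npy")
for n,(y0,y1,x0,x1) in dict(hood=(158,188,250,310),jar=(150,195,328,360),cups=(190,255,195,235),shaker=(195,232,336,362)).items():
    c,v=cv2.findTransformECC(a[y0:y1,x0:x1],b[y0:y1,x0:x1],np.eye(2,3,dtype=np.float32),cv2.MOTION_TRANSLATION);print(n,v[:,2],c)
```

```text
5 top row [231, 223, 219, 214, 212] left col [304, 299, 296, 293, 292]
6 top row [222, 217, 213, 210, 208] left col [299, 294, 291, 289, 289]
7 top row [219, 216, 212, 209, 208] left col [298, 293, 289, 288, 289]
8 top row [213, 210, 207, 205, 204] left col [292, 289, 287, 287, 290]
9 top row [213, 209, 207, 205, 204] left col [292, 289, 287, 287, 290]
hood [ 0.97783494 -1.89175   ] 0.5007840333264759
jar [-0.01223665  0.00529035] 0.9987975363989545
cups [0.35049745 0.40252376] 0.8873240272793401
shaker [ 0.03130146 -0.00635704] 0.9990013396776033
```

>>> send_rows --moves '[[[0,0,0,0,0,-0.15,0],[0,0,0,0,0,-0.35,0],[0,0,0,0,0,-0.5,0],[0,0,0,0,0,-0.5,0]]]'

```text
time: 17.1
ee_pos: [0.4365, -0.1381, 0.266]
eef_rot: [[0.091, 0.996, 0.005], [0.996, -0.091, -0.002], [-0.002, 0.005, -1.0]]
force: [-0.7, -0.1, -0.1]
gripper_width: 0.0003
finger_force: 0.0
```

Run:
```python
from workcell import bot
print(bot.finish_job())
```

```text
the job is handed in; nothing more can be done
None
```

I stood the small burner cup on the tray, released it, nudged it in under the hood, and handed the job in at about 17 s; the camera fit puts its rim about 41.5 mm up (41 mm means seated flat), though I didn't push on to the seat's far wall to confirm.

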